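# Set the optical cell in the photometer's light path

## Robot

A 7-joint arm with a two-finger parallel gripper is mounted at the origin on a cart in front of the work surface, level with it; the furniture and walls round the work are solid. World frame = base frame: x ahead of the robot, y to its left, z up, the work surface at z = 0. Lengths are in m, angles in rad, forces in N, time in s.
With the tool pointing down it reaches from about 0.425 to 0.8 m from the base axis. Payload 8.3 kg.
Tool frame: the origin (TCP) lies at the very end of the fingers, on their centre line; the grasp point (between the pads) lies 19 mm behind it (r.pinch_z is the x of the grasp point in the tool frame, in m); x points along the fingers, y is the direction in which the jaws open and shut, and the axes are right-handed (so a half turn about x gives the same grasp; the last joint's range is limited). The gripper opens to 85 mm and grips with 20 to 120 N. Pads are 22 mm wide; open, the fingers measure 114 mm over their backs; the gripper's body (76 mm by 85 mm) begins 54 mm behind the grasp point. The pads swing forward as they close: fully open they stand 13 mm farther back than shut.
Start: joints at [1.102, 0.383, 0.016, 1.37, -0.006, 1.388, -0.046], TCP at [0.247, -0.574, 0.231] pointing down, gripper open.
Joint ranges: [-2.95, 2.95], [-0.25, 2.06], [-1.52, 1.56], [0.18, 2.33], [-1.44, 4.58], [0.02, 2.06], [-3.01, 3.01]. Speed limits (rad/s): [2.39, 2.39, 3.01, 3.01, 3.14, 3.14, 3.14].

## Interface

Orientations are given as a 3x3 rotation matrix whose columns are the frame's x, y, z axes.
In Python, from plant import r gives the robot as it stands.
- The arm moves only by the tool apply_moves, never from a script. Its argument "rows" is a list of rows, each an object with "twist": the turn, a rotation vector about the tool's x, y, z in rad, a list of three; "translation": the shift along the tool's x, y, z in mm, a list of three; "claw": the opening, from 0 (shut) to 1 (fully open). A call has 1 to 20 rows; each row shifts and turns the commanded pose from where the row before left it, along the tool's axes as they then stand; what a row does not reach is not made up. A row lasts 1/8 s, in which the tool goes at most 62.5 mm and 10.7 degrees, less where a joint would pass 70% of its speed; a pose out of reach is approached as far as the arm can. A call is refused whole if a number of a shift passes 62.5 or a number of a turn 0.188, either way. A call with a gripper value outside its range is refused whole. The fingers move at their own pace and stop on an object; the grip force is fixed at half the most. Time passes only in rows, so rows that do not move let the fingers close. It gives the time, the measured TCP pose, the force and the opening at its end, in the units of the state.
- r.get_obs(): the state, without advancing time (a new reading comes with each control period).
- r.camera(name): name is "scene" or "top"; returns (picture, depth): 420x560x3 uint8, blue, green, red; 420x560 float32, m along the optical axis (not along the pixel's ray), 0 where there is no reading.
- r.camera_params(name): a dict with "fx", "fy", "cx", "cy" (pixels), "k1" (the pictures are not rectified: a ray, as slopes to the right and down, at radius r is drawn at 1 + k1 r^2 times it, then the intrinsics apply), "R" (3x3) and "t" (3): a world point X has camera coordinates R X + t. Camera axes: x right, y down, z forward; pixel columns grow to the right and rows downward; lengths in m; the calibration is good to about 2 mm. A picture is of the moment at which its call begins. camera_params takes no time and is no camera call.
- r.finish_job(): hands the job in, once; it reports no verdict.
The state is a dict: "time_s": time; "joints": joint angles; "joint_vel": joint speeds; "joint_efforts": joint torques, N m; "tool_pos": TCP position; "eef_rot": TCP orientation; "ft_force": force on the tool from outside, world axes, zero at the start; "moment": the same for the moment, N m; "width": finger opening in m.
Only numpy, scipy, OpenCV 4.12 (cv2) and the standard library are available. Lean on these libraries where they do the work, as an engineer would, in place of code of your own. Each camera call takes 0.05 s, during which the arm holds its last target. There are 200 camera calls.

## Task

Stand the taller of the two optical cells upright in the middle of the photometer's stage, between the lamp and the detector, with its clear windows squarely facing the lamp and the detector so that the light goes straight through them. Leave the short cell standing where it is, and let go of the tall one.

Things in the scene. Friction and masses are not known exactly. Their poses are not given: they have to be found in the camera images.
- tall_cell_mid (a point): Centre (half-way up) of the tall optical cell: white plastic frame, 40 mm along x, 24 along y, 64 high (z up), about 90 g. Its wide faces (+y and -y) are clear glass windows, either may face the lamp; its narrow sides (+x and -x, 40 mm apart) are solid: hold it there. Two grey stoppers in a row along x stand 4.5 mm above the top. Stands on the worktop, turned any way, at either cell's place.
- short_cell_mid (a point): Centre (half-way up) of the short optical cell, to be left alone: same make and plan (40 mm along x, 24 mm along y) but only 34 mm high, too low for the beam. Stands on the worktop.
- stage_mid (a point): Centre of the top face of the photometer's stage, a flat dark plate 60 x 60 mm, its top 22 mm above the worktop. The light path runs along y, right over this point and 32 mm above it; x points across the light path, z up.
- photometer: The open photometer, fixed, origin under its middle, same axes as the stage; place and yaw vary. Aluminium base 90 mm along x, 236 along y, 10 thick; grey lamp box with cooling slots on top at its -y end, white detector box at its +y end, both 58 mm wide, tops 80 mm above the worktop. Lens rings face the stage, 60 mm either side of its centre. Monitor screens hang over x > 0.70 m: swing past nearer.

How it is judged:
By the outcome, as a careful person would: the job done as asked, in the order asked, and still so for the second after the job is handed in, with the robot touching nothing.
It also fails if it takes over 35 s, if anything falls off the work surface, if the arm or the gripper's body presses on something with over 40 N, if the wrist force passes 120 N, or if a joint passes its speed limit or range.

## Working session

There is one attempt and no reset: what is moved stays moved. The work goes in short steps, Python scripts to look and compute and a tool call to move; the robot and the scene stay as the last step left them, time stands still between calls to the robot, and variables do not carry over. Pictures are saved under pics/ and viewed, about 8 in all and at most 12, crops included, and the job is handed in when it is done.

Besides the shell and the picture viewer there is one more tool, called after "Emit:" as name(argument=value, ...) on one line, values as JSON. apply_moves: Moves the arm, as the interface text tells. Its arguments: {"type":"object","properties":{"rows":{"type":"array","items":{"type":"object","properties":{"twist":{"type":"array","items":{"type":"number"}},"translation":{"type":"array","items":{"type":"number"}},"claw":{"type":"number"}}}}},"required":["rows"]}

```bash
ls; mkdir -p pics
cat > h.py <<'E'
import numpy as np, cv2
from plant import r
def grab(n):
    p,d=r.camera(n); np.savez(''+n+'.npz',p=p,d=d); return p,d
def ray(n,uv):
    c=r.camera_params(n); uv=np.atleast_2d(uv).astype(float)
    K=np.array([[c['fx'],0,c['cx']],[0,c['fy'],c['cy']],[0,0,1.]])
    s=cv2.undistortPoints(uv[:,None],K,np.array([c['k1'],0,0,0.]))[:,0]
    R=np.array(c['R']);t=np.array(c['t'])
    return -R.T@t, np.c_[s,np.ones(len(s))]@R
def onz(n,uv,z):
    o,d=ray(n,uv); return o+d*((z-o[2])/d[:,2])[:,None]
def withd(n,uv,d):
    o,v=ray(n,uv); return o+v*np.asarray(d)[:,None]
E
python3 - <<'E'
from h import *
for n in('scene','top'):
    p,d=grab(n); cv2.imwrite(f'pics/{n}1.png',p); c=r.camera_params(n); print(n,{k:np.round(v,3).tolist() for k,v in c.items()})
print(r.get_obs(), r.pinch_z)
E
```

```text
pics
scene {'fx': 484.825, 'fy': 484.825, 'cx': 283.154, 'cy': 213.44, 'k1': -0.126, 'R': [[0.453, -0.892, -0.009], [-0.433, -0.211, -0.876], [0.779, 0.401, -0.482]], 't': [-0.224, 0.249, 0.889]}
top {'fx': 403.642, 'fy': 403.642, 'cx': 277.508, 'cy': 211.921, 'k1': -0.044, 'R': [[0.015, -1.0, -0.006], [-0.996, -0.014, -0.089], [0.089, 0.008, -0.996]], 't': [-0.017, 0.5, 1.046]}
{'time_s': 0.1, 'joints': array([ 1.10211951,  0.38415548,  0.01636293,  1.37107536, -0.00633997,
        1.38818312, -0.046493  ]), 'joint_vel': array([-0.00030119, -0.00060223, -0.00087183, -0.00300479, -0.00055276,
        0.00113534,  0.00052681]), 'joint_efforts': array([ 3.28316179e-03, -6.29138231e+01,  8.47945735e-01, -3.72760856e+01,
        1.70090940e-02,  1.04003231e-02,  6.20250944e-05]), 'tool_pos': array([ 0.24657991, -0.57380109,  0.23036596]), 'eef_rot': array([[-6.83974043e-04,  3.94800169e-01, -9.18766760e-01],
       [ 1.63698724e-03, -9.18765302e-01, -3.94800761e-01],
       [-9.99998426e-01, -1.77404294e-03, -1.78712203e-05]]), 'ft_force': array([ 0.08311057, -0.12128357, -0.02042051]), 'moment': array([ 0.00089053, -0.03289353,  0.00405275]), 'width': 0.08550776428729341} -0.0187
```

View pics/scene1.png

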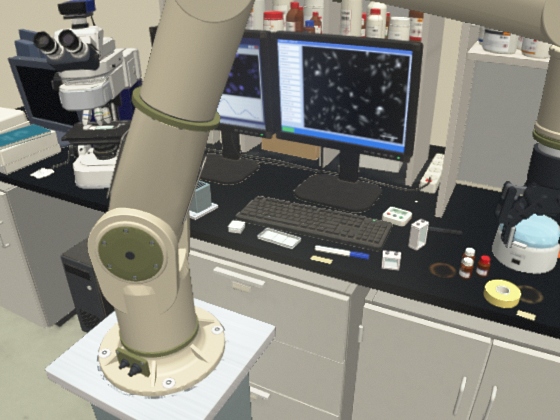

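View pics/top1.png

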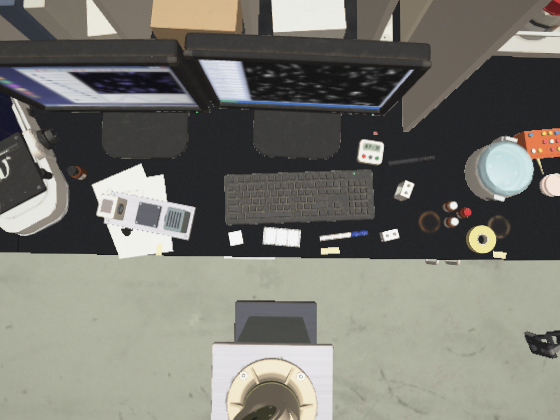

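The scene view shows the tall cell near (418,233) and the short one near (391,260). In the top view they are at (404,188) and (390,235). The photometer is at about (146,215) in the top view, with the slotted lamp box at its right end and the stage at (148,214). I'll zoom in on these.

Run:
```python
from h import *
T=np.load('top.npz');S=np.load('scene.npz')
a=cv2.resize(T['p'][175:250,85:205],None,fx=6,fy=6,interpolation=2)[:, :400*2]
b=cv2.resize(T['p'][175:245,380:420],None,fx=5,fy=5,interpolation=2)
c=cv2.resize(S['p'][205:275,375:440],None,fx=5,fy=5,interpolation=2)
e=cv2.resize(S['p'][165:225,175:235],None,fx=4,fy=4,interpolation=2)
im=np.zeros((600,800,3),np.uint8)
a=cv2.resize(T['p'][175:250,85:205],None,fx=3,fy=3,interpolation=2)
im[:225,:360]=a; im[230:580,0:200]=b; im[230:580,210:535]=c; im[230:470,540:780]=e
cv2.imwrite('pics/crop1.png',im)
for n,uvs in(('top',[(404,188),(390,235),(148,214),(180,220),(107,207)]),('scene',[(418,225),(391,258)])):
    d=(T if n=='top' else S)['d']
    for u,v in uvs: print(n,u,v,d[v,u],withd(n,[(u,v)],[d[v,u]]).round(4))
```

```text
top 404 188 1.0314807 [[ 0.563  -0.3336  0.0627]]
top 390 235 1.0485717 [[ 0.4429 -0.3038  0.035 ]]
top 148 214 1.07002 [[0.4897 0.3353 0.0225]]
top 180 220 1.0112442 [[0.4712 0.2346 0.0791]]
top 107 207 1.0116489 [[0.5011 0.421  0.0828]]
scene 418 225 1.150439 [[ 0.5474 -0.337   0.0626]]
scene 391 258 1.0866966 [[ 0.4301 -0.3068  0.0302]]
```

View pics/crop1.png

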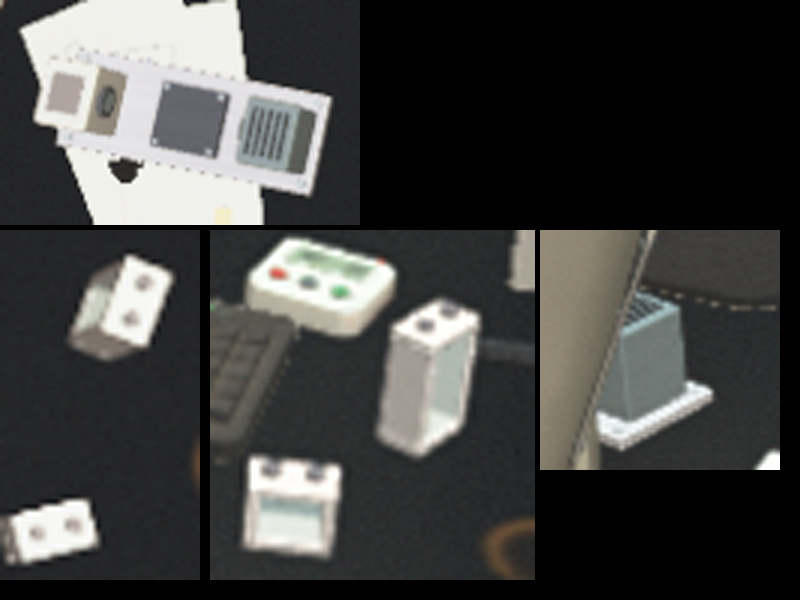

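```bash
cat >> h.py <<'E'
def cloud(n,d):
    v,u=np.mgrid[:420,:560]; return withd(n,np.c_[u.ravel(),v.ravel()],d.ravel()).reshape(420,560,3)
def rect(P):
    (c,(w,h),a)=cv2.minAreaRect((P[:,:2]*1000).astype(np.float32))
    return np.round(c,1),round(w,1),round(h,1),round(a,2)
E
python3 - <<'E'
from h import *
for n in('top','scene'):
    f=np.load(n+'.npz');p,d=f['p'].astype(int),f['d'];C=cloud(n,d)
    X,Y,Z=C[...,0],C[...,1],C[...,2]
    near=lambda x,y,R:(np.hypot(X-x,Y-y)<R)
    wh=p.min(2)>190
    for nm,x,y,z in(('tall',.556,-.333,.064),('short',.44,-.304,.034)):
        m=near(x,y,.05)&(abs(Z-z)<.006)&(p.min(2)>90)
        if m.sum()<5: continue
        v,u=np.nonzero(m); Q=onz(n,np.c_[u,v],z)
        zz=Z[m&wh]
        print(n,nm,m.sum(),'z',np.median(zz).round(4),rect(Q),Q.mean(0).round(4))
    if n=='top':
        g=p.mean(2)
        box=(X>.42)&(X<.55)&(Y>.19)&(Y<.48)
        st=near(.49,.335,.05)&(abs(Z-.022)<.006)&(g<130)
        lab,_k,sts,_=cv2.connectedComponentsWithStats(st.astype(np.uint8))[0:4]
        i=1+np.argmax(sts[1:,4]) if False else None
        k,L,s_,c_=cv2.connectedComponentsWithStats(st.astype(np.uint8)); i=1+np.argmax(s_[1:,4]); st=L==i
        v,u=np.nonzero(st);Q=onz(n,np.c_[u,v],.022);print('stage',st.sum(),np.median(Z[st]),rect(Q),Q.mean(0))
        for nm,m in(('base',box&(abs(Z-.010)<.004)),('lamp',box&(Z>.07)&(Y<.3)),('det',box&(Z>.07)&(Y>.36))):
            v,u=np.nonzero(m);zz=.01 if nm=='base' else .08
            Q=onz(n,np.c_[u,v],zz);print(nm,m.sum(),np.median(Z[m]),rect(Q),Q.mean(0).round(4))
E
```

```text
top tall 141 z 0.0639 (array([ 560.3, -339.1]), 24.9, 38.4, 68.78) [ 0.5602 -0.3391  0.064 ]
top short 142 z 0.0344 (array([ 445. , -305.5]), 23.3, 41.1, 14.63) [ 0.4449 -0.3052  0.034 ]
stage 439 0.021702414390446068 (array([488.6, 336. ]), 59.4, 56.9, 79.75) [0.48862153 0.33633754 0.022     ]
base 1340 0.009680974987288482 (array([487.3, 326.1]), 266.5, 122.8, 89.61) [0.4883 0.3372 0.01  ]
lamp 429 0.07947387674169049 (array([473.8, 250. ]), 47.8, 57.6, 79.58) [0.4738 0.2501 0.08  ]
det 395 0.07955197393972857 (array([503.8, 420.8]), 47.4, 55.6, 78.82) [0.5037 0.421  0.08  ]
scene tall 107 z 0.0621 (array([ 552.6, -340.2]), 27.9, 46.4, 68.08) [ 0.5524 -0.3397  0.064 ]
scene short 127 z 0.0317 (array([ 436.2, -305.6]), 30.6, 38.7, 15.06) [ 0.4367 -0.3054  0.034 ]
```

Emit:
apply_moves(rows=[{"translation": [0,-9.2,-38],"twist": [0,0,0],"claw": 1},{"translation": [0,-9.2,-38],"twist": [0,0,0],"claw": 1},{"translation": [0,-9.2,-38],"twist": [0,0,0],"claw": 1},{"translation": [0,-9.2,-38],"twist": [0,0,0],"claw": 1},{"translation": [0,-9.2,-38],"twist": [0,0,0],"claw": 1},{"translation": [0,-9.2,-38],"twist": [0,0,0],"claw": 1},{"translation": [0,-9.2,-38],"twist": [0,0,0],"claw": 1},{"translation": [0,-9.2,-38],"twist": [0,0,0],"claw": 1},{"translation": [0,-9.2,-38],"twist": [0,0,0],"claw": 1},{"translation": [0,-9.2,-38],"twist": [0,0,0],"claw": 1},{"translation": [10,0,0],"twist": [-0.1,0,0],"claw": 1},{"translation": [10,0,0],"twist": [-0.1,0,0],"claw": 1},{"translation": [10,0,0],"twist": [-0.1,0,0],"claw": 1},{"translation": [10,0,0],"twist": [-0.1,0,0],"claw": 1},{"translation": [10,0,0],"twist": [-0.1,0,0],"claw": 1},{"translation": [10,0,0],"twist": [-0.1,0,0],"claw": 1},{"translation": [10,0,0],"twist": [-0.1,0,0],"claw": 1},{"translation": [0,0,0],"twist": [-0.09,0,0],"claw": 1},{"translation": [0,0,0],"twist": [0,0,0],"claw": 1}])

```text
time_s: 2.48
tool_pos: [0.5592, -0.3396, 0.1606]
eef_rot: [[-0.001, 0.93, -0.367], [0.001, -0.367, -0.93], [-1.0, -0.001, -0.0]]
ft_force: [0.8, 0.2, 0.6]
width: 0.0853
```

Run:
```python
from h import *
p,d=grab('scene');q,_=grab('top')
im=np.hstack([cv2.resize(p[160:280,360:480],None,fx=3.3,fy=3.3,interpolation=2),cv2.resize(q[130:250,340:460],None,fx=3.3,fy=3.3,interpolation=2)])
cv2.imwrite('pics/a2.png',im)
```

```text
(no output)
```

View pics/a2.png

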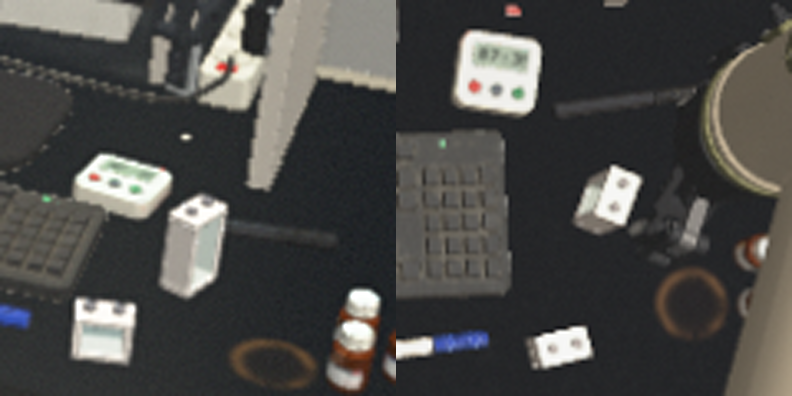

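Run:
```python
from h import *
print(r.get_obs()['tool_pos'])
for n in('scene','top'):
    c=r.camera_params(n)
    for P in([.5592,-.3396,.16],[.559,-.339,.064]):
        X=np.array(c['R'])@P+c['t']; K=np.array([[c['fx'],0,c['cx']],[0,c['fy'],c['cy']],[0,0,1.]])
        print(n,cv2.projectPoints(X[None],np.zeros(3),np.zeros(3),K,np.array([c['k1'],0,0,0.]))[0].ravel())
p,_=grab('scene');q,_=grab('top')
cv2.imwrite('pics/a3.png',np.hstack([cv2.resize(p,(400,300)),cv2.resize(q,(400,300))]))
```

```text
[ 0.55950058 -0.33962493  0.16111836]
scene [425.39875432 186.63172258]
scene [419.99165378 222.51606277]
top [419.30449618 183.45600287]
top [406.27616155 189.49167461]
```

View pics/a3.png

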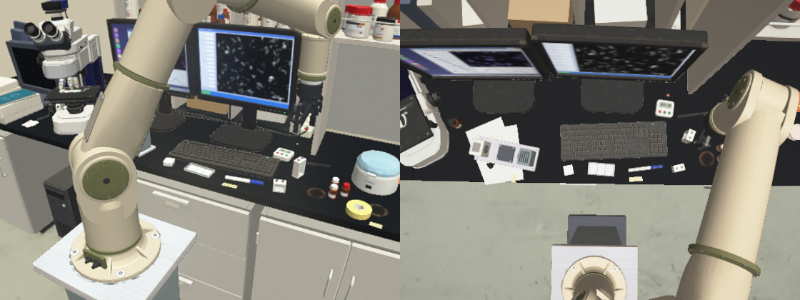

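The gripper hangs above the tall cell in both views: scene about (427,170), top about (425,190). The predicted cell-top centre in the scene view, (420,222.5), matches the one I see, about (420,223). I'll descend and grip.

Emit:
apply_moves(rows=[{"translation": [20,0,0],"twist": [0,0,0],"claw": 1},{"translation": [20,0,0],"twist": [0,0,0],"claw": 1},{"translation": [20,0,0],"twist": [0,0,0],"claw": 1},{"translation": [15,0,0],"twist": [0,0,0],"claw": 1},{"translation": [15,0,0],"twist": [0,0,0],"claw": 1},{"translation": [15,0,0],"twist": [0,0,0],"claw": 1},{"translation": [15,0,0],"twist": [0,0,0],"claw": 1},{"translation": [12,0,0],"twist": [0,0,0],"claw": 1},{"translation": [8,0,0],"twist": [0,0,0],"claw": 1},{"translation": [0,0,0],"twist": [0,0,0],"claw": 1},{"translation": [0,0,0],"twist": [0,0,0],"claw": 0.7},{"translation": [0,0,0],"twist": [0,0,0],"claw": 0.55},{"translation": [0,0,0],"twist": [0,0,0],"claw": 0.45},{"translation": [0,0,0],"twist": [0,0,0],"claw": 0.3},{"translation": [0,0,0],"twist": [0,0,0],"claw": 0.3},{"translation": [0,0,0],"twist": [0,0,0],"claw": 0.3},{"translation": [0,0,0],"twist": [0,0,0],"claw": 0.3}])

```text
time_s: 4.8
tool_pos: [0.56, -0.3398, 0.022]
eef_rot: [[0.001, 0.931, -0.366], [-0.0, -0.366, -0.931], [-1.0, 0.001, 0.0]]
ft_force: [-1.0, 0.1, 5.9]
width: 0.0394
```

Emit:
apply_moves(rows=[{"translation": [-5,0,0],"twist": [0,0,0],"claw": 0.3},{"translation": [-15,0,0],"twist": [0,0,0],"claw": 0.3},{"translation": [-25,0,0],"twist": [0,0,0],"claw": 0.3},{"translation": [-25,0,0],"twist": [0,0,0],"claw": 0.3},{"translation": [-25,0,0],"twist": [0,0,0],"claw": 0.3},{"translation": [-25,0,0],"twist": [0,0,0],"claw": 0.3},{"translation": [-15,0,0],"twist": [0,0,0],"claw": 0.3},{"translation": [-5,0,0],"twist": [0,0,0],"claw": 0.3},{"translation": [0,0,0],"twist": [0,0,0],"claw": 0.3}])

```text
time_s: 5.92
tool_pos: [0.5594, -0.3396, 0.161]
eef_rot: [[-0.0, 0.931, -0.366], [0.0, -0.366, -0.931], [-1.0, -0.0, -0.0]]
ft_force: [-0.2, 0.1, -1.7]
width: 0.0394
```

Emit:
apply_moves(rows=[{"translation": [0,-8.7,-16.7],"twist": [0,0,0],"claw": 0.3},{"translation": [0,-17.4,-33.5],"twist": [0,0,0],"claw": 0.3},{"translation": [0,-17.4,-33.5],"twist": [0,0,0],"claw": 0.3},{"translation": [0,-17.4,-33.5],"twist": [0,0,0],"claw": 0.3},{"translation": [0,-17.4,-33.5],"twist": [0,0,0],"claw": 0.3},{"translation": [0,-17.4,-33.5],"twist": [0,0,0],"claw": 0.3},{"translation": [0,-17.4,-33.5],"twist": [0,0,0],"claw": 0.3},{"translation": [0,-17.4,-33.5],"twist": [0,0,0],"claw": 0.3},{"translation": [0,-17.4,-33.5],"twist": [0,0,0],"claw": 0.3},{"translation": [0,-17.4,-33.5],"twist": [0,0,0],"claw": 0.3},{"translation": [0,-17.4,-33.5],"twist": [0,0,0],"claw": 0.3},{"translation": [0,-17.4,-33.5],"twist": [0,0,0],"claw": 0.3},{"translation": [0,-17.4,-33.5],"twist": [0,0,0],"claw": 0.3},{"translation": [0,-17.4,-33.5],"twist": [0,0,0],"claw": 0.3},{"translation": [0,-17.4,-33.5],"twist": [0,0,0],"claw": 0.3},{"translation": [0,-17.4,-33.5],"twist": [0,0,0],"claw": 0.3},{"translation": [0,-17.4,-33.5],"twist": [0,0,0],"claw": 0.3},{"translation": [0,-17.4,-33.5],"twist": [0,0,0],"claw": 0.3},{"translation": [0,-8.7,-16.7],"twist": [0,0,0],"claw": 0.3},{"translation": [0,0,0],"twist": [0,0,0],"claw": 0.3}])

```text
time_s: 8.43
tool_pos: [0.4875, 0.3374, 0.1608]
eef_rot: [[-0.001, 0.932, -0.363], [0.0, -0.363, -0.932], [-1.0, -0.001, 0.0]]
ft_force: [0.2, -0.7, -0.9]
width: 0.0395
```

Emit:
apply_moves(rows=[{"translation": [0,0,0],"twist": [-0.05,0,0],"claw": 0.3},{"translation": [0,0,0],"twist": [-0.05,0,0],"claw": 0.3},{"translation": [0,0,0],"twist": [-0.05,0,0],"claw": 0.3},{"translation": [0,0,0],"twist": [-0.05,0,0],"claw": 0.3},{"translation": [0,0,0],"twist": [0,0,0],"claw": 0.3}])

```text
time_s: 9.05
tool_pos: [0.4896, 0.334, 0.1611]
eef_rot: [[0.0, 0.984, -0.177], [-0.001, -0.177, -0.984], [-1.0, 0.0, 0.001]]
ft_force: [0.6, 0.9, -0.5]
width: 0.0398
```

Run:
```python
from h import *
print(r.get_obs()['tool_pos'].round(4),r.get_obs()['width'])
p,d=grab('scene');q,_=grab('top')
cv2.imwrite('pics/a4.png',np.hstack([cv2.resize(p[90:250,110:270],None,fx=2.5,fy=2.5,interpolation=2),cv2.resize(q[140:300,70:230],None,fx=2.5,fy=2.5,interpolation=2)]))
```

```text
[0.4896 0.334  0.1611] 0.039769515446918396
```

View pics/a4.png

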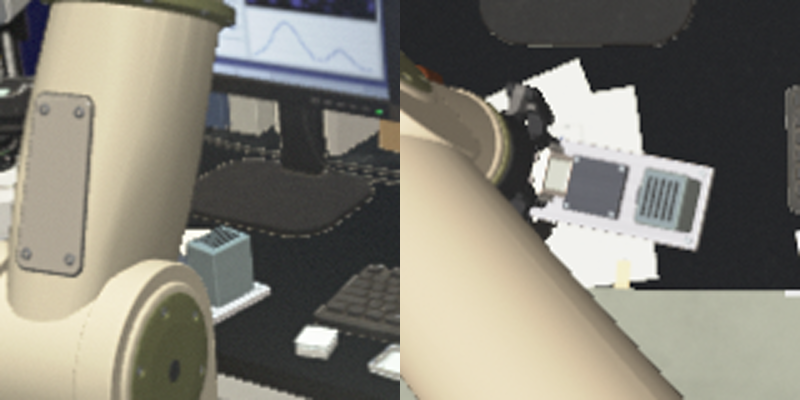

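The top view shows the held cell at about (132,210), aligned with the stage (crop 555,175). I'll descend with a small correction.

Emit:
apply_moves(rows=[{"translation": [10,-1,-2],"twist": [0,0,0],"claw": 0.3},{"translation": [20,0,0],"twist": [0,0,0],"claw": 0.3},{"translation": [20,0,0],"twist": [0,0,0],"claw": 0.3},{"translation": [20,0,0],"twist": [0,0,0],"claw": 0.3},{"translation": [15,0,0],"twist": [0,0,0],"claw": 0.3},{"translation": [10,0,0],"twist": [0,0,0],"claw": 0.3},{"translation": [5,0,0],"twist": [0,0,0],"claw": 0.3},{"translation": [0,0,0],"twist": [0,0,0],"claw": 0.3},{"translation": [0,0,0],"twist": [0,0,0],"claw": 0.3},{"translation": [0,0,0],"twist": [0,0,0],"claw": 0.3}])

```text
time_s: 10.4
tool_pos: [0.4886, 0.3384, 0.0619]
eef_rot: [[0.001, 0.985, -0.174], [0.001, -0.174, -0.985], [-1.0, 0.001, -0.001]]
ft_force: [0.3, 0.3, -1.3]
width: 0.0393
```

Run:
```python
from h import *
o=r.get_obs();print(o['tool_pos'].round(4),o['eef_rot'].round(3).tolist(),o['time_s'])
E=o['eef_rot'];print((E.T@(np.array([.4886,.3363,.044])-o['tool_pos'])*1000).round(1))
```

```text
[0.4886 0.3384 0.0619] [[0.001, 0.985, -0.174], [0.001, -0.174, -0.985], [-1.0, 0.001, -0.001]] 10.4
[17.9  0.3  2.1]
```

Emit:
apply_moves(rows=[{"translation": [5,0,2],"twist": [0,0,0],"claw": 0.3},{"translation": [5,0,0],"twist": [0,0,0],"claw": 0.3},{"translation": [4,0,0],"twist": [0,0,0],"claw": 0.3},{"translation": [2,0,0],"twist": [0,0,0],"claw": 0.3},{"translation": [0,0,0],"twist": [0,0,0],"claw": 0.3},{"translation": [0,0,0],"twist": [0,0,0],"claw": 0.3}])

```text
time_s: 11.15
tool_pos: [0.488, 0.3364, 0.0455]
eef_rot: [[0.0, 0.985, -0.174], [0.0, -0.174, -0.985], [-1.0, 0.0, -0.0]]
ft_force: [0.5, 0.6, -0.7]
width: 0.0394
```

Emit:
apply_moves(rows=[{"translation": [1,0,0],"twist": [0,0,0],"claw": 0.3},{"translation": [0,0,0],"twist": [0,0,0],"claw": 0.3},{"translation": [0,0,0],"twist": [0,0,0],"claw": 0.3}])

```text
time_s: 11.52
tool_pos: [0.488, 0.3363, 0.0444]
eef_rot: [[0.0, 0.985, -0.174], [0.0, -0.174, -0.985], [-1.0, 0.0, -0.0]]
ft_force: [1.0, 0.6, -0.5]
width: 0.0394
```

Emit:
apply_moves(rows=[{"translation": [1,0,0],"twist": [0,0,0],"claw": 0.3},{"translation": [0,0,0],"twist": [0,0,0],"claw": 0.3},{"translation": [0,0,0],"twist": [0,0,0],"claw": 0.3}])

```text
time_s: 11.9
tool_pos: [0.4881, 0.3364, 0.044]
eef_rot: [[0.001, 0.985, -0.174], [0.0, -0.174, -0.985], [-1.0, 0.001, -0.0]]
ft_force: [-1.7, -1.7, 4.4]
width: 0.0393
```

Contact, so the cell is on the stage. I'll release, rise, and back away toward −y so the view is clear.

Emit:
apply_moves(rows=[{"translation": [0,0,0],"twist": [0,0,0],"claw": 0.5},{"translation": [0,0,0],"twist": [0,0,0],"claw": 0.55},{"translation": [0,0,0],"twist": [0,0,0],"claw": 0.7},{"translation": [0,0,0],"twist": [0,0,0],"claw": 0.8},{"translation": [0,0,0],"twist": [0,0,0],"claw": 0.8},{"translation": [-5,0,0],"twist": [0,0,0],"claw": 0.8},{"translation": [-10,0,0],"twist": [0,0,0],"claw": 0.8},{"translation": [-20,0,0],"twist": [0,0,0],"claw": 0.8},{"translation": [-30,0,0],"twist": [0,0,0],"claw": 0.8},{"translation": [-30,0,0],"twist": [0,0,0],"claw": 0.8},{"translation": [-30,0,0],"twist": [0,0,0],"claw": 0.8},{"translation": [0,0,35],"twist": [0,0,0],"claw": 0.8},{"translation": [0,0,35],"twist": [0,0,0],"claw": 0.8},{"translation": [0,0,35],"twist": [0,0,0],"claw": 0.8},{"translation": [0,0,35],"twist": [0,0,0],"claw": 0.8},{"translation": [0,0,35],"twist": [0,0,0],"claw": 0.8},{"translation": [0,0,35],"twist": [0,0,0],"claw": 0.8},{"translation": [0,0,35],"twist": [0,0,0],"claw": 0.8},{"translation": [0,0,35],"twist": [0,0,0],"claw": 0.8},{"translation": [0,0,0],"twist": [0,0,0],"claw": 0.8}])

```text
time_s: 14.4
tool_pos: [0.4393, 0.058, 0.1697]
eef_rot: [[0.002, 0.984, -0.178], [-0.001, -0.178, -0.984], [-1.0, 0.002, 0.001]]
ft_force: [-0.3, 0.1, 1.7]
width: 0.0682
```

Run:
```python
from h import *
p,d=grab('scene');q,e=grab('top')
cv2.imwrite('pics/a5.png',np.hstack([cv2.resize(p[130:250,130:250],None,fx=3.3,fy=3.3,interpolation=2),cv2.resize(q[150:270,85:205],None,fx=3.3,fy=3.3,interpolation=2)]))
C=cloud('top',e);X,Y,Z=np.moveaxis(C,2,0)
m=(np.hypot(X-.4886,Y-.3363)<.045)&(abs(Z-.086)<.007)
v,u=np.nonzero(m);Q=onz('top',np.c_[u,v],.086);print(m.sum(),np.median(Z[m]),rect(Q),Q.mean(0).round(4))
m=(np.hypot(X-.445,Y+.305)<.03)&(abs(Z-.034)<.006)
v,u=np.nonzero(m);Q=onz('top',np.c_[u,v],.034);print('short',rect(Q))
```

```text
156 0.08590756370168007 (array([489.4, 333.3]), 26.0, 39.8, 79.95) [0.4893 0.3336 0.086 ]
short (array([ 445. , -305.6]), 23.3, 40.9, 14.63)
```

View pics/a5.png

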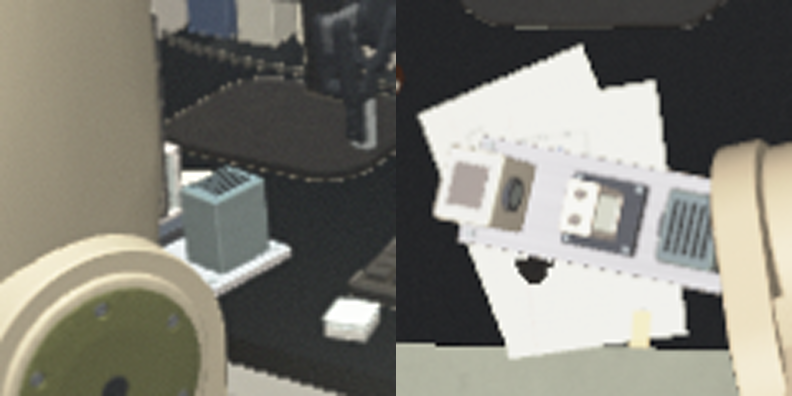

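```bash
python3 -c "
from plant import r
print(r.get_obs()['time_s'], r.finish_job())"
```

```text
the job is handed in; nothing more can be done
14.5 None
```

The tall cell is standing upright in the middle of the photometer's stage, windows facing the lamp and detector. It has been let go and the arm is clear of everything. I gripped it by its narrow sides, turned it about 11° to line up with the photometer, and lowered it until the wrist felt about 4 N. The job was handed in at 14.5 s.

Last checks, from the top camera:
- **Upright:** the cell's top is at 85.9 mm, against 86 mm expected for the 64 mm cell on the 22 mm stage.
- **Facing the light:** its edge lies at 79.95°. The line from lamp to detector is at 80.1° and the stage edge at 79.75°.
- **Centring:** across the light path it is within about 1 mm. Along it, the image puts it 2–3 mm towards the lamp, while the arm's reading at release was within 1 mm of centre. Part of the gap may be the cell's side face showing in the measurement. I left it there.
- **Short cell:** unmoved, to within 0.1 mm of its first measured position.

The arm blocked the scene camera's view of the stage, so the stage's position and the final placing rest on the top camera and the arm's readings. For the tall cell before the grip, the two cameras differed by about 8 mm in x. I used the top camera's figure, and the grip closed on it cleanly.

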